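# Rest the light block on the dome, hold up its steel-cored twin

## Task

Two foam application blocks on the bench look alike, but one has a steel core: pick each up in turn and feel which is heavier. Balance the lighter one, lying level, on the crown of the red domed sample form and let go of it. Then pick up the heavier one and finish holding it, level and still, about 15 cm above the middle of the grey tray: the program ends with it still in the gripper, the lighter one still balanced on the dome and everything else left where it was.

Things in the scene. Friction and masses are not known exactly. Their poses are not given: they have to be found in the camera images.
- block_a: foam block, light blue upper half and black lower half, 47 mm wide (its x) x 87 mm long (its y) x 32 mm high; stands flat on the table; origin at the centre of its underside, z up. The two blocks look exactly the same; one hides a steel core and weighs at least twice as much as the other (both are under 0.6 kg). Which of the two it is cannot be seen
- block_b: foam block, light blue upper half and black lower half, 47 mm wide (its x) x 87 mm long (its y) x 32 mm high; stands flat on the table; origin at the centre of its underside, z up. The two blocks look exactly the same; one hides a steel core and weighs at least twice as much as the other (both are under 0.6 kg). Which of the two it is cannot be seen
- dome: red domed sample form on a black foot, fixed to the table, 120 mm across, shallow spherical top of 150 mm radius; its rim is 33 mm and its crown 46 mm above the table; origin on its axis at the table, z up
- crown (a point): the highest point of the dome, in the middle of its top, 46 mm above the table
- tray: shallow grey tray, fixed to the table, 120 x 120 mm, 18 mm high, walls 4 mm; origin at the centre of its underside, at table height
- marker: red felt marker lying down, 14x130x15 mm; a bystander, to be left where it is; origin at the centre of its underside
- blade_box: red flat spare-blade box, 77x24x13 mm; a bystander, to be left where it is; origin at the centre of its underside
- puck: red round holding magnet, 32 mm across, 14 mm high; a bystander, to be left where it is; origin at the centre of its underside
- black_torch: black torch lying down, 115x33x33 mm; a bystander, to be left where it is; origin at the centre of its underside
- seam_roller: small seam roller with orange handle, 167x46x32 mm; a bystander, to be left where it is; origin at the centre of its underside
- card: magenta squeegee card, 62x100x10 mm; a bystander, to be left where it is; origin at the centre of its underside
There are look-alikes about, which are no part of the job. Leave any pink look-alike of the block_a alone. What is shaped like the block_b but yellow is not meant.

How it is judged:
By the outcome, as a careful person would: the job done as asked, in the order asked, and still so for the second after the job is handed in, while the arm keeps its last pose, push and grip.
It also fails if it takes over 72 s, if anything falls off the work surface, if the arm or the gripper's body presses on something with over 40 N, if the wrist force passes 120 N, or if a joint passes its speed limit or range.

## Robot

A 6-joint arm with a two-finger parallel gripper is mounted at the origin on a cart in front of the work surface, level with it; the furniture and walls round the work are solid. World frame = base frame: x ahead of the robot, y to its left, z up, the work surface at z = 0. Lengths are in m, angles in degrees, forces in N, time in s.
With the tool pointing down it reaches from about 0.375 to 0.75 m from the base axis. Payload 9 kg.
Tool frame: the origin (TCP) lies where the fingers leave the gripper's body, on its centre line; the fingertips stand 73 mm ahead of it and the grasp point (between the pads) lies 54 mm ahead of it (robot.tip_reach is the distance from the TCP to the fingertips, in m); z points along the fingers, y is the line along which they close (so a half turn about z gives the same grasp; the last joint's range is limited). The gripper opens to 85 mm and grips with 20 to 120 N. Pads are 22 mm wide; open, the fingers measure 114 mm over their backs; the gripper's body (76 mm by 85 mm) begins 54 mm behind the grasp point. The pads swing forward as they close: fully open they stand 13 mm farther back than shut.
Start: joints at [56.224, 5.964, 5.575, 89.605, 0, 77.527], TCP at [0.218, 0.559, 0.304] pointing down, gripper open.
Joint ranges: [-171.21, 171.21], [-48.23, 106.86], [-62.78, 66.21], [-105.2, 120.99], [-86.42, 89.51], [-180, 180]. Speed limits (degrees/s): [127.2, 127.2, 147.25, 180, 180, 180].

## Interface

Orientations are given as [roll, pitch, yaw] about the fixed x, y, z axes, in that order (R = Rz(yaw) Ry(pitch) Rx(roll)).
In Python, from plant import robot gives the robot as it stands. Calls block until the motion is done:
- robot.move_pose(position, orientation): joint-space move of the TCP to a pose.
- robot.line_to(position, vel=0.15, rotation=None, guard=None): straight line of the TCP; rotation=None keeps the orientation; vel is the mean speed in m/s. With guard (N) it stops when the force on the tool has changed by that much, and returns True; else False.
- robot.goto_joints(angles): joint-space move.
- robot.set_gripper(opening): finger opening in m; the grip force is fixed at half the most; returns when the fingers have stopped.
- robot.pause(seconds).
- robot.ik(position, orientation): joint angles nearest the present ones, or None.
- robot.observe(): the state.
- robot.grab_frame(name): name is "scene" or "top" or "wrist"; returns the picture (420x560x3 uint8, blue, green, red); there is no depth.
- robot.get_calibration(name): a dict with "vertical_fov" (degrees; the focal length in pixels is half the picture's height over the tangent of half this angle, whatever the lens; pixels are square), "cx", "cy" (the principal point, pixels), "k1" (the pictures are not rectified: a ray, as slopes to the right and down, at radius r is drawn at 1 + k1 r^2 times it, then the intrinsics apply), "rvec" (rotation vector, rad) and "tvec" (3), from world to camera coordinates, as OpenCV has them. Camera axes: x right, y down, z forward; pixel columns grow to the right and rows downward; lengths in m; the calibration is good to about 2 mm. A picture is of the moment at which its call begins: read the wrist's pose just before it. get_calibration takes no time and is no camera call; for the wrist camera it gives the pose at the moment of the call.
A pose or a line that the arm cannot do raises robot.IKError and nothing moves.
- robot.job_done(): hands the job in; it is judged then, once.
The state is a dict: "time": time; "q": joint angles; "qvel": joint speeds; "joint_torque": joint torques, N m; "tool_pos": TCP position; "tcp_rot": TCP orientation; "ft_force": force on the tool from outside, world axes, zero at the start; "torque": the same for the moment, N m; "gripper_width": finger opening in m; "gripper_force": force on a finger pad.
Only numpy, scipy, OpenCV 4.12 (cv2) and the standard library are available. Lean on these libraries where they do the work, as an engineer would, in place of code of your own. Each camera call takes 0.05 s, during which the arm holds its last target. There are 200 camera calls.

## Working session

There is one attempt and no reset: what is moved stays moved. The work goes in short steps, each a Python script; the robot and the scene stay as the last script left them, time stands still between calls to the robot, and variables do not carry over. Pictures are saved under pics/ and viewed, at most 10 in all, crops included, and the job is handed in when it is done.

```bash
mkdir -p pics; ls; python3 - <<'E'
from plant import robot
import cv2
for n in("top","scene"):
    cv2.imwrite(f"pics/{n}0.png",robot.grab_frame(n)); print(n,robot.get_calibration(n))
s=robot.observe(); print(s["time"],s["tcp_rot"],s["gripper_width"])
E
```

```text
pics
top {'vertical_fov': 45.652272763338516, 'cx': 280.1932418308781, 'cy': 208.59827081914554, 'k1': 0.04473750076223875, 'rvec': array([ 2.13500402, -2.12669841,  0.19618181]), 'tvec': array([0.00852461, 0.58445618, 1.17559749])}
scene {'vertical_fov': 56.156123097650074, 'cx': 272.7111822798418, 'cy': 212.73972726146403, 'k1': -0.03084999631777349, 'rvec': array([ 2.36728966, -0.60139989,  0.19900303]), 'tvec': array([-0.50886007,  0.26517981,  1.02854095])}
0.1 [-1.79935334e+02 -1.48097519e-02  1.58697631e+02] 0.08532899909655885
```

View pics/top0.png

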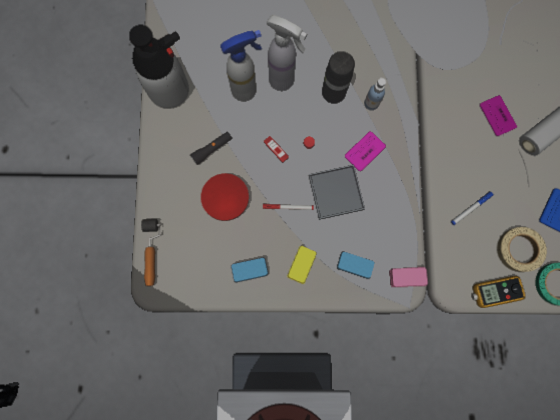

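View pics/scene0.png

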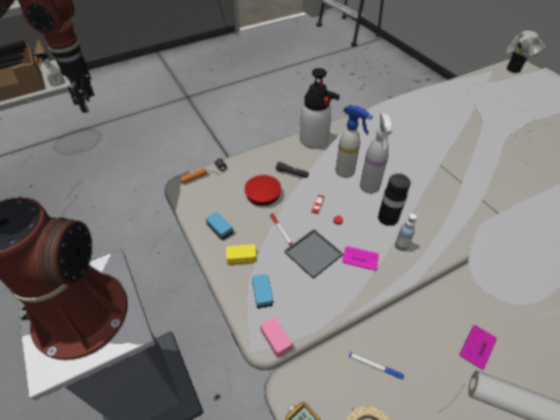

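The top view shows the blue blocks at (250,270) and (356,265), with the yellow (302,264) and pink (409,277) look-alikes to be left alone. The red dome is at (225,197) and the grey tray at (337,193). Only the two blue ones match the light-blue description.

```bash
cat > h.py <<'E'
import numpy as np, cv2
from plant import robot
def cal(n):
    c=robot.get_calibration(n); f=210/np.tan(np.radians(c["vertical_fov"]/2))
    K=np.array([[f,0,c["cx"]],[0,f,c["cy"]],[0,0,1]]); R=cv2.Rodrigues(np.array(c["rvec"]))[0]
    return K,np.array([c["k1"],0,0,0.]),R,np.array(c["tvec"]).ravel()
def toplane(px,z,C):
    K,d,R,t=C
    u=cv2.undistortPoints(np.float64(px).reshape(-1,1,2),K,d).reshape(-1,2)
    r=np.c_[u,np.ones(len(u))]@R; o=-R.T@t
    return (o+r*((z-o[2])/r[:,2])[:,None])[:,:2]
def blobs(im,lo,hi,amin=150):
    m=cv2.inRange(cv2.cvtColor(im,cv2.COLOR_BGR2HSV),lo,hi)
    m=cv2.morphologyEx(m,cv2.MORPH_OPEN,np.ones((3,3)))
    cs=cv2.findContours(m,cv2.RETR_EXTERNAL,cv2.CHAIN_APPROX_NONE)[0]
    return sorted([c for c in cs if cv2.contourArea(c)>amin],key=cv2.contourArea,reverse=True)
BLUE=((92,90,90),(112,255,255)); RED=((0,150,80),(6,255,255))
def rect(P):
    # centre, (short,long) sides, yaw of the short side (deg, in -90..90)
    c,s,_=r=cv2.minAreaRect(np.float32(P*1000)); b=cv2.boxPoints(r); e=[b[1]-b[0],b[2]-b[1]]
    e.sort(key=np.linalg.norm); a=np.degrees(np.arctan2(e[0][1],e[0][0]))
    return np.array(c)/1000,np.sort(s).round(1),(a+90)%180-90
E
python3 - <<'E'
from h import *
im=cv2.imread("pics/top0.png"); C=cal("top")
print("cam",-C[2].T@C[3])
for c in blobs(im,*BLUE): print("blue",cv2.minAreaRect(c)[0],rect(toplane(c,.030,C)))
for c in blobs(im,*RED)[:2]:
    (x,y),r=cv2.minEnclosingCircle(np.float32(toplane(c,.033,C)*1000)); print("red",cv2.minAreaRect(c)[0],x,y,r)
for c in blobs(im,(20,90,90),(35,255,255)): print("yel",rect(toplane(c,.03,C)))
for c in blobs(im,(160,90,90),(179,255,255)): print("pink",rect(toplane(c,.03,C)))
print("tray px", toplane([[337,193]],.018,C))
cv2.imwrite("pics/crop0.png",cv2.resize(im[130:310,135:435],None,fx=2.6,fy=2.6,interpolation=cv2.INTER_CUBIC))
E
```

```text
cam [0.36707459 0.01732508 1.2604155 ]
blue (249.15975952148438, 269.3348083496094) (array([0.43704709, 0.08593689]), array([44. , 83.2]), np.float32(12.3395))
blue (355.6500244140625, 264.5500183105469) (array([ 0.44981644, -0.17486143]), array([43.7, 83.3]), np.float32(-18.171959))
blue (549.9999389648438, 209.49998474121094) (array([ 0.59138397, -0.65909766]), array([ 43.4, 104.3]), np.float32(84.55429))
red (224.0, 196.5) 618.6661376953125 150.252685546875 59.401859283447266
yel (array([ 0.44944226, -0.04247241]), array([46.3, 86. ]), np.float32(66.88808))
tray px [[ 0.63152532 -0.13379961]]
```

View pics/crop0.png

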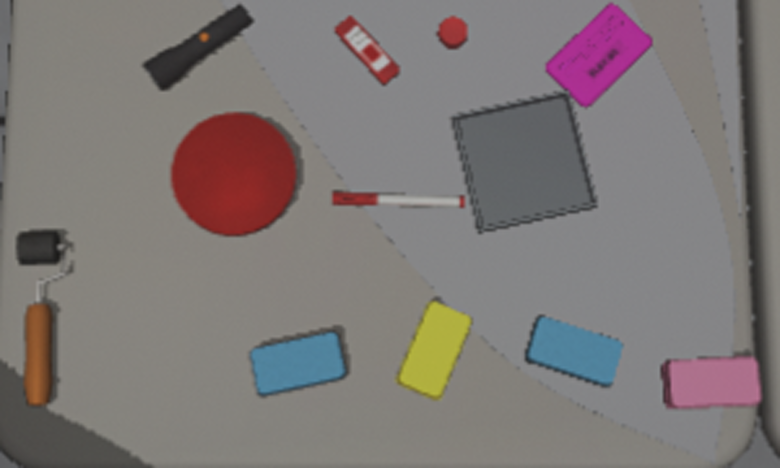

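Crop: the two blue blocks are confirmed, with yellow, pink and the rest clearly distinct. The tray centre is at about (337,193) in the full picture, which gives (0.632, -0.134). Next I'll hover over block A and take a close look.

```bash
cat >> h.py <<'E'
def down(yaw): return [180,0,(yaw+180)%360-180]
def bestyaw(a,p):
    q=np.array(robot.observe()["q"]); o=[]
    for y in(a+90,a-90):
        k=robot.ik(p,down(y))
        if k is not None: o.append((np.abs(np.array(k)-q).max(),y))
    return min(o)[1]
def ft():
    F=[];T=[]
    for _ in range(5):
        s=robot.observe(); F.append(s["ft_force"]); T.append(s["torque"]); robot.pause(.04)
    return np.mean(F,0),np.mean(T,0)
def look(n,near):
    C=cal("wrist"); im=robot.grab_frame("wrist"); cv2.imwrite(f"pics/{n}.png",im); out=[]
    for c in blobs(im,*BLUE,800):
        r=rect(toplane(c,.031,C))
        if np.linalg.norm(r[0]-near)<.05: out.append(r)
    print(n,out,robot.observe()["time"]); return out
E
python3 - <<'E'
from h import *
print(robot.tip_reach)
p=np.array([.437,.086]); y=bestyaw(12.3,[*p,.22])
robot.move_pose([*p,.22],down(y)); robot.pause(.3); print(y,robot.observe()["tool_pos"],robot.observe()["q"])
look("wa",p)
E
```

```text
0.0726
102.3 [0.43700913 0.08634461 0.22005148] [-5.73780196e+00 -2.19201745e+01 -2.86762776e+01  8.32418424e+01
  6.30673470e-04  7.19176932e+01]
wa [(array([0.43559225, 0.0859084 ]), array([43.5, 82.4]), np.float32(12.527451))] 2.3583
```

View pics/wa.png

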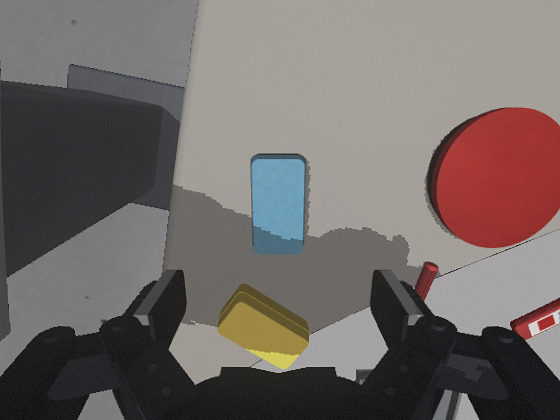

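Wrist view: the blue block is centred at (278,203), its short side lies between the fingers, and there is free space for the pads. The wrist and top estimates agree to about 1.5 mm, so I'll grasp and weigh.

```bash
cat >> h.py <<'E'
def grasp(p,z=.075):
    f0,t0=ft(); s=robot.observe(); 
    robot.line_to([*p,.12],.25); g=robot.line_to([*p,z],.08,guard=8); zz=robot.observe()["tool_pos"][2]
    robot.set_gripper(.03); s=robot.observe(); print("guard",g,"z",zz,"w",s["gripper_width"],"gf",s["gripper_force"])
    robot.line_to([*p,.15],.15); robot.pause(.3); f1,t1=ft()
    s=robot.observe(); print("dF",(f1-f0).round(2),"dT",(t1-t0).round(3),"w",s["gripper_width"],"t",s["time"]); return zz,f1-f0,t1-t0
E
python3 - <<'E'
from h import *
p=np.array([.436,.086]); y=102.4
robot.line_to([*p,.2],.2,rotation=down(y)); robot.pause(.2)
print(grasp(p)[0])
cv2.imwrite("pics/ga.png",robot.grab_frame("wrist"))
E
```

```text
guard False z 0.07530582552497478 w 0.04635494681280211 gf 62.62519598007202
dF [ 0.36 -0.07 -1.72] dT [-0.03  -0.022 -0.017] w 0.046324272691944134 t 5.8
0.07530582552497478
```

View pics/ga.png

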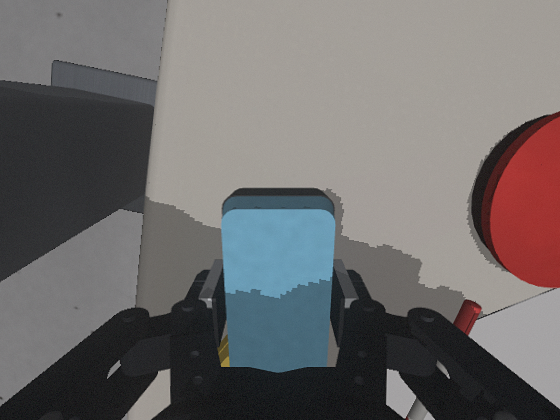

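The gripped block A is seen square between the pads and weighs about 0.175 kg. I'll set it back in its place and feel B.

```bash
cat >> h.py <<'E'
def putdown(p,z):
    robot.line_to([*p,z+.012],.2); g=robot.line_to([*p,z+.0005],.04,guard=6)
    print("down",g,robot.observe()["tool_pos"][2]); robot.set_gripper(.085); robot.line_to([*p,.16],.25)
E
python3 - <<'E'
from h import *
putdown([.436,.086],.0753)
p=np.array([.450,-.175]); y=bestyaw(-18.2,[*p,.2])
robot.move_pose([*p,.2],down(y)); robot.pause(.2)
o=look("wb",p); p=o[0][0]; y+= (o[0][2]+18.2)
robot.line_to([*p,.18],.2,rotation=down(y)); robot.pause(.2)
z,f,t=grasp(p); print(p,y,z)
E
```

```text
down False 0.07591748370780615
wb [(array([ 0.44869873, -0.17603371]), array([42.9, 82.4]), np.float32(-17.547386))] 8.9917
guard False z 0.0751660820998161 w 0.04642789804276464 gf 63.03649663925171
dF [ 0.2   0.22 -3.53] dT [-0.019  0.022 -0.012] w 0.04617907318826477 t 12.35
[ 0.44869873 -0.17603371] 72.45262 0.0751660820998161
```

B (3.5 N) is about twice A (1.7 N), so A is the lighter. I'll put B back, check the dome from close by, then check A.

```bash
python3 - <<'E'
from h import *
putdown([.4487,-.1760],.0752)
robot.move_pose([.56,.14,.30],down(102.5)); robot.pause(.2)
C=cal("wrist"); im=robot.grab_frame("wrist"); cv2.imwrite("pics/wd.png",im)
c=blobs(im,(0,150,40),(6,255,255),2000)[0]; P=toplane(c,.033,C)
(x,y),r=cv2.minEnclosingCircle(np.float32(P*1000)); print("dome",x,y,r,cv2.boundingRect(c),cv2.fitEllipse(np.float32(P*1000)))
for c2 in [blobs(cv2.imread("pics/top0.png"),*RED)[0]]: print(cv2.fitEllipse(np.float32(toplane(c2,.033,cal("top"))*1000)))
p=np.array([.436,.086]); robot.move_pose([*p,.2],down(102.4)); robot.pause(.2)
print(look("wa2",p)); print(robot.observe()["tool_pos"])
E
```

```text
down True 0.07579535379911183
dome 616.8976440429688 150.83071899414062 59.784542083740234 (279, 133, 110, 104) ((615.397216796875, 153.90066528320312), (109.09649658203125, 120.34814453125), 112.53971862792969)
((618.4761962890625, 150.71153259277344), (115.30216217041016, 116.25216674804688), 113.32758331298828)
wa2 [(array([0.43453723, 0.08594923]), array([43.5, 83. ]), np.float32(12.492744))] 16.7167
[(array([0.43453723, 0.08594923]), array([43.5, 83. ]), np.float32(12.492744))]
[0.43704358 0.08613551 0.20094992]
```

View pics/wd.png

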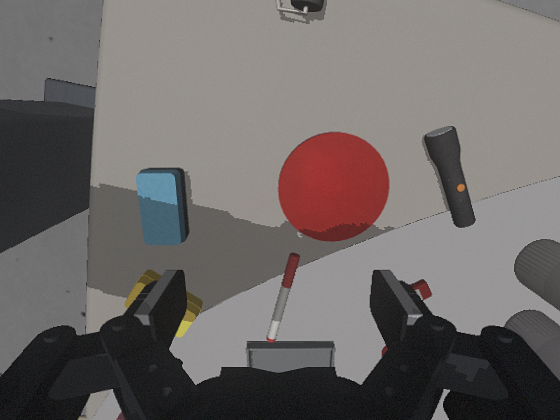

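The dome is fully visible at (334,187) and its centre averages (0.6175, 0.1505). Now I'll pick up A, place it on the crown and look.

```bash
python3 - <<'E'
from h import *
p=np.array([.435,.086]); robot.line_to([*p,.18],.15); robot.pause(.3); print(robot.observe()["tool_pos"])
z,f,t=grasp(p)
d=np.array([.6175,.1505])
robot.line_to([*p,.20],.2); robot.line_to([*d,.20],.15); robot.line_to([*d,.135],.1); robot.pause(.4)
s=robot.observe(); e=d-np.array(s["tool_pos"])[:2]; print("err",e,s["tcp_rot"])
d2=d+e; robot.line_to([*d2,.130],.05); robot.pause(.2)
g=robot.line_to([*d2,z+.046-.0015],.012,guard=2.0); s=robot.observe(); print(g,s["tool_pos"],s["ft_force"],"expect z",z+.046)
E
```

```text
[0.43530695 0.08598099 0.18057454]
guard False z 0.07528944208769944 w 0.04619487142213073 gf 62.58538842201233
dF [ 0.27 -0.49 -0.8 ] dT [-0.004  0.001  0.029] w 0.046003878633338165 t 20.2083
err [-1.20032220e-04  1.48517308e-06] [1.79979933e+02 2.93727698e-03 1.02400075e+02]
True [0.61730918 0.15049243 0.12149041] [-0.36012117  0.31819552  4.27445078] expect z 0.12128944208769944
```

Contact came at the expected height. Releasing.

```bash
python3 - <<'E'
from h import *
robot.set_gripper(.085); s=np.array(robot.observe()["tool_pos"])
robot.line_to([s[0],s[1],.16],.06); robot.line_to([s[0],s[1],.24],.2)
robot.line_to([.54,.13,.28],.2); robot.pause(.3)
print(ft(),robot.observe()["time"])
a=robot.grab_frame("wrist"); b=robot.grab_frame("scene")[130:270,170:390]
b=cv2.resize(b,(560,356),interpolation=cv2.INTER_CUBIC)
cv2.imwrite("pics/rel.png",cv2.resize(np.vstack([a[:240],b]),None,fx=1,fy=1))
E
```

```text
(array([-0.35828723, -0.38081546, -0.14186736]), array([ 0.0172333 , -0.02178649, -0.00517306])) 27.3083
```

View pics/rel.png

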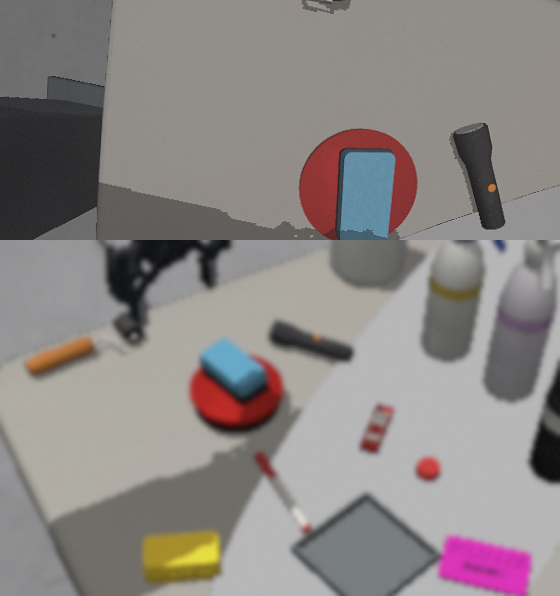

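A is resting on the dome (wrist view, block at about (367,195)). I'll check its centring and tilt with numbers.

```bash
python3 - <<'E'
from h import *
def corners(n,z,near):
    C=cal(n); im=robot.grab_frame(n); cv2.imwrite(f"pics/chk_{n}.png",im)
    for c in blobs(im,*BLUE,150):
        P=toplane(c,z,C); r=rect(P)
        if np.linalg.norm(r[0]-near)<.06: print(n,r,"cam",(-C[2].T@C[3]).round(3),cv2.boundingRect(c))
corners("top",.077,[.6175,.1505])
p=[.50,.17,.30]
robot.move_pose(p,down(102.4)); robot.pause(.3); corners("wrist",.077,[.6175,.1505])
robot.move_pose([.50,.05,.30],down(102.4)); robot.pause(.3); corners("wrist",.077,[.6175,.1505]); print(robot.observe()["time"])
E
```

```text
wrist (array([0.61360986, 0.15027251]), array([43.8, 83. ]), np.float32(12.736542)) cam [0.483 0.242 0.37 ] (363, 200, 51, 79)
wrist (array([0.61341949, 0.15002631]), array([44.5, 82.7]), np.float32(12.520103)) cam [0.482 0.123 0.37 ] (400, 71, 58, 96)
29.0583
```

View pics/chk_wrist.png

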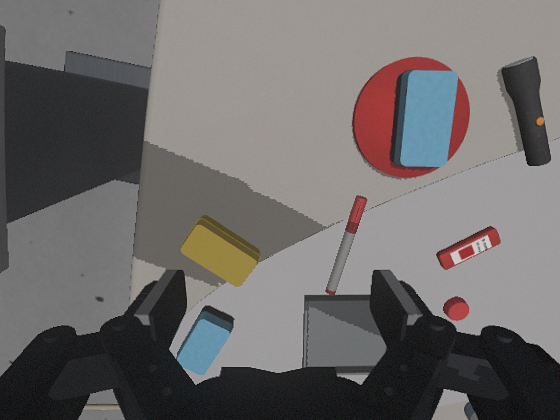

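A sits within about 3 mm of the crown, and its footprint is undistorted, so it is level. B is at (205,340) in this view. I'll fetch B and carry it over the tray.

```bash
python3 - <<'E'
from h import *
p=np.array([.4487,-.176]); robot.move_pose([*p,.2],down(72.45)); robot.pause(.3)
o=look("wb2",p); q=o[0]; y=72.45+(q[2]+17.55)
p=q[0] if np.linalg.norm(q[0]-p)>.003 else p
robot.line_to([*p,.18],.15,rotation=down(y)); robot.pause(.3)
z,f,t=grasp(p)
robot.line_to([*p,z+.16],.15); d=[.6315,-.134,z+.16]; robot.line_to(d,.15); robot.pause(.8)
s=robot.observe(); print(s["tool_pos"],s["tcp_rot"],s["gripper_width"],np.abs(s["qvel"]).max(),s["ft_force"],s["time"])
a=robot.grab_frame("wrist")[::2,::2]; b=robot.grab_frame("scene")[120:310,170:400]; c=robot.grab_frame("top")[120:300,130:430]
a=cv2.resize(a,(400,300)); b=cv2.resize(b,(363,300)); c=cv2.resize(c,(480,288))
im=np.zeros((590,770,3),np.uint8); im[:300,:400]=a; im[:300,405:768]=b; im[302:,:480]=c; cv2.imwrite("pics/fin.png",im)
E
```

```text
wb2 [(array([ 0.44799402, -0.17629247]), array([42.9, 82.1]), np.float32(-17.440819))] 30.4
guard False z 0.07518181218656422 w 0.046005218069937806 gf 62.95307636260986
dF [ 0.32 -0.29 -3.54] dT [ 0.006 -0.018  0.041] w 0.04603185070920133 t 33.8917
[ 0.63150614 -0.13399461  0.23515544] [-1.79997790e+02 -3.75994209e-04  7.25613400e+01] 0.046124113181664206 0.12894416267355116 [-0.11417346 -0.01238552 -4.57871815] 36.8083
```

View pics/fin.png

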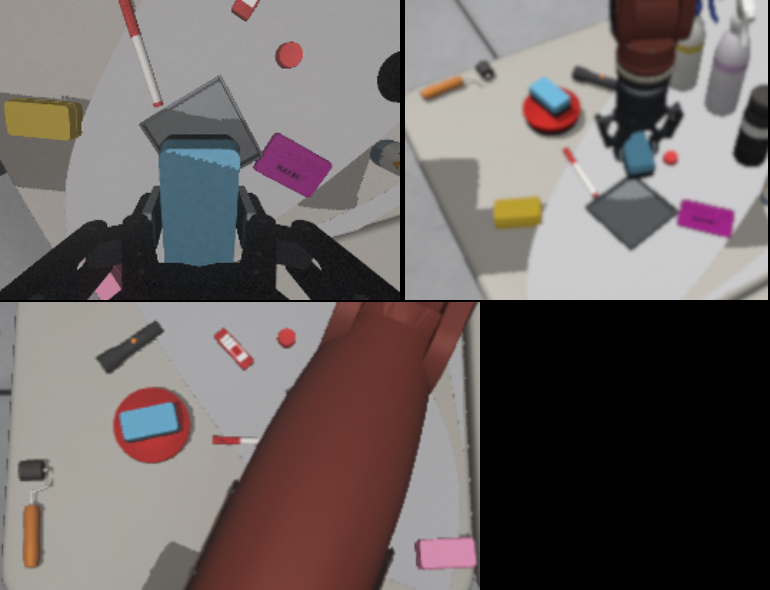

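B is held square and level over the tray, A is still balanced on the dome, and the bystanders have not moved. Handing in.

```bash
python3 -c "
from plant import robot
robot.pause(.5); print(robot.job_done())"
```

```text
the job is handed in; nothing more can be done
None
```

I handed the job in after about 37 s: the lighter block (left, about 1.7 N, only 0.8 N when re-lifted) is balanced on the dome within about 3 mm of the crown, and the heavier one (right, 3.5 N both times) is held level, its underside about 16 cm above the table over the tray's middle.

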